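# Charge the mill jar with one grinding ball

### The arm

A 6-joint arm with a two-finger parallel gripper is mounted at the origin on a cart in front of the work surface, level with it; the furniture and walls round the work are solid. World frame = base frame: x ahead of the robot, y to its left, z up, the work surface at z = 0. Lengths are in m, angles in rad, forces in N, time in s.
With the tool pointing down it reaches from about 0.275 to 0.725 m from the base axis. Payload 15.9 kg.
Tool frame: the origin (TCP) lies at the very end of the fingers, on their centre line; the grasp point (between the pads) lies 19 mm behind it; z points along the fingers, y is the line along which they close (so a half turn about z gives the same grasp; the last joint's range is limited). The gripper opens to 85 mm and grips with 20 to 120 N. Pads are 22 mm wide; open, the fingers measure 114 mm over their backs; the gripper's body (76 mm by 85 mm) begins 54 mm behind the grasp point. The pads swing forward as they close: fully open they stand 13 mm farther back than shut.
Start: joints at [0, 0.213, -0.034, 1.323, 0, 1.571], TCP at [0.5, -0, 0.231] pointing down, gripper open.
Joint ranges: [-2.98, 2.98], [-0.74, 1.72], [-1.14, 1.35], [-2.1, 2.04], [-1.57, 1.44], [-3.14, 3.14]. Speed limits (rad/s): [1.89, 1.89, 2.39, 2.57, 3.14, 3.14].

### API

Orientations are given as a unit quaternion [w, x, y, z].
In Python, from bench import ctrl, vision gives the robot as it stands.
- The arm moves only by the tool apply_moves, never from a script. Its argument "rows" is a list of rows, each a list of 4 numbers: the shift along the tool's x, y, z in m, then the turn about the tool's z in degrees. In form: [[tx, ty, tz, roll], ...]. A call has 1 to 5 rows; each row is the pose to reach, as a shift and turn from the pose commanded when the call began, along the tool's axes at that moment; what a row does not reach only later rows make up. A row lasts 1/12 s, in which the tool goes at most 41.7 mm and 7.16 degrees, less where a joint would pass 70% of its speed; a pose out of reach is approached as far as the arm can. A call with a gripper value outside its range is refused whole. "jaw" is the closure in counts, from 0 (fully open) to 255 (shut), set as the call begins (left out, the last holds). The fingers move at their own pace and stop on an object; the grip force is fixed at half the most. Time passes only in rows, so rows that repeat a pose let the fingers close. It gives the time, the measured TCP pose, the force, the opening and the grip force at its end, in the units of the state.
- ctrl.get_state(): the state, without advancing time (a new reading comes with each control period).
- vision.camera(name): name is "scene" or "top" or "wrist"; returns the picture (420x560x3 uint8, red, green, blue); there is no depth.
- vision.camera_params(name): a dict with "intrinsics" (3x3 intrinsics, pixels), "T" (4x4, takes a point from camera to world coordinates). Camera axes: x right, y up, looking along -z (the intrinsics and any distortion apply to the point x, -y, -z); pixel columns grow to the right and rows downward; lengths in m; the calibration is good to about 2 mm. The wrist camera is an equidistant fisheye: a pixel r from the principal point sees the ray r / f radians off the axis. A picture is of the moment at which its call begins: read the wrist's pose just before it. camera_params takes no time and is no camera call; for the wrist camera it gives the pose at the moment of the call.
- ctrl.close_job(): hands the job in; it is judged then, once.
The state is a dict: "t": time; "q": joint angles; "qd": joint speeds; "joint_torque": joint torques, N m; "eef_pos": TCP position; "ee_rot": TCP orientation; "ft_force": force on the tool from outside, world axes, zero at the start; "torque": the same for the moment, N m; "finger_gap": finger opening in m; "finger_force": force on a finger pad.
Only numpy, scipy, OpenCV 4.12 (cv2) and the standard library are available. Lean on these libraries where they do the work, as an engineer would, in place of code of your own. Each camera call takes 0.05 s, during which the arm holds its last target. There are 200 camera calls.

### The job

Using the scoop, put exactly one grinding ball from the tray into the empty mill jar, tipping it in gently from just above the rim; the gripper itself must not touch the balls. Leave the other ball in the tray, then stand the empty scoop back down on the trolley top, upright on its flat sole and out of the tray. Do not shift the jar or upset the other things on the trolley.

Things in the scene. Friction and masses are not known exactly. Their poses are not given: they have to be found in the camera images.
- scoop_grip (a point): Centre of the black handle grip (14 mm thick across y, 18 mm deep, 66 mm long) of the steel scoop, 140 g. Axes: x level towards the lip, y left, z up when it stands. It stands by itself on its flat sole, 79 mm below this point; the handle rises backwards (-x) at 50 deg from level and the grip lies along it. Grip the flat sides across y, from above or tilted as suits the arm
- scoop_pocket (a point): Where the centre of the one ball comes to lie in the scoop's pocket: 22 mm above the sole, 81 mm ahead (+x) of and 57 mm below scoop_grip. Pocket 45 mm wide inside, 49 outside; floor 2 mm thick; back wall at x -21 mm, its outside at -23, heel to -30; crest of the lip at x +11, 4 mm above the sole; bevelled tip at x +18. The ball stays in until the nose dips about 25 deg and is out by 40
- ball_a_center (a point): Grinding ball on the tray's +y side: white glazed porcelain ball, 40 mm diameter, about 78 g; this point is its centre. It lies in the valley of the tray, centre 16 mm beyond the tray's origin along the tray's x and 29 mm above the trolley top; the two balls lie side by side about 46 mm apart along the tray's y. Either of the two may be taken
- ball_b_center (a point): Grinding ball on the tray's -y side: white glazed porcelain ball, 40 mm diameter, about 78 g; this point is its centre. It lies in the valley of the tray, centre 16 mm beyond the tray's origin along the tray's x and 29 mm above the trolley top; the two balls lie side by side about 46 mm apart along the tray's y. Either of the two may be taken
- tray: Fixed grey ball tray, 121 mm deep (x), 116 wide, 40 high. Origin: trolley top; x points away from its open front. Floor z = 23 mm at the front (x -64), falling 10 deg past x +25 (z 7), whence a back wall rises at 55 deg; an 8 mm slot under it lets the lip slide on to x +30. Side walls y +-55. Slid down the floor, the scoop takes a ball in over its lip against the wall; draw back 15 mm, then lift
- jar_rim (a point): Centre of the mouth, level with the rim, of the open white porcelain mill jar: outside 118 mm across the rim, inside 94 mm across, 78 mm high, inner floor 69 mm below the rim; stands loose on the trolley, 0.95 kg
- packet: Bystander: white carton of slides, 52 x 80 x 24 mm, lying flat near the robot; origin under its centre
- cup: Bystander: steel mug, 78 mm across, 106 over the handle, 80 high, at the back behind the bag of tubes; origin under its centre
- tube: Bystander: capped sample tube lying at the near edge, 16 mm thick, 78 mm long; origin under its middle
- marker: Bystander: blue and black marker pen lying at the near edge, 127 mm long, 11 thick; origin under its middle
- forceps: Bystander: steel forceps lying at the right edge, 139 mm long, 9 thick; origin under its middle
- timer: Bystander: flat lab timer, 64 x 68 x 19 mm, at the near edge; origin under its centre
- tape: Bystander: roll of white tape lying flat, 73 mm across, 25 mm high, near the robot; origin under its centre

How it is judged:
On the way:
1. one ball lies in the scoop's pocket, lifted clear above the tray, the other in the tray (height (world z) of scoop_pocket above 0.075 m and ((distance between ball_a_center and scoop_pocket below 0.01 m and (x of ball_b_center in the frame of tray between -0.06 and 0.05 m and y of ball_b_center in the frame of tray between -0.056 and 0.056 m and z of ball_b_center in the frame of tray below 0.055 m)) or (distance between ball_b_center and scoop_pocket below 0.01 m and (x of ball_a_center in the frame of tray between -0.06 and 0.05 m and y of ball_a_center in the frame of tray between -0.056 and 0.056 m and z of ball_a_center in the frame of tray below 0.055 m)))), for 0.2 s.
At the end, for the whole second after the job is handed in: One ball rests inside the jar, the other inside the tray; the scoop stands released on the trolley top on its sole (within 6 deg of upright), empty and out of the tray; the jar stands upright within 30 mm of where it was; all at rest ((((horizontal distance between ball_a_center and jar_rim below 0.045 m and height (world z) of ball_a_center below 0.06 m) and (x of ball_b_center in the frame of tray between -0.06 and 0.05 m and y of ball_b_center in the frame of tray between -0.056 and 0.056 m and z of ball_b_center in the frame of tray below 0.055 m)) or ((horizontal distance between ball_b_center and jar_rim below 0.045 m and height (world z) of ball_b_center below 0.06 m) and (x of ball_a_center in the frame of tray between -0.06 and 0.05 m and y of ball_a_center in the frame of tray between -0.056 and 0.056 m and z of ball_a_center in the frame of tray below 0.055 m))) and angle between scoop_pocket's own z axis and vertical below 0.1 rad and height (world z) of scoop_pocket below 0.026 m and angle between jar_rim's own z axis and vertical below 0.08 rad and distance of jar_rim from where it was at the start of the episode below 0.03 m and linear speed of each of ball_a, ball_b, scoop below 0.03 m/s); the robot touches nothing.
It fails at once if the gripper or arm touches a ball (contact force between any of the fingers, the arm and ball_a above 0.3 N or contact force between any of the fingers, the arm and ball_b above 0.3 N).
It fails at once if a ball is dropped or thrown (faster than a fall of about 13 cm) (linear speed of any of ball_a, ball_b above 1.6 m/s).
It fails at once if the jar is tipped by more than 17 deg (angle between jar_rim's own z axis and vertical above 0.3 rad).
It fails at once if a bystander is knocked over or pushed more than 40 mm (distance of any of packet, cup, timer, tape, tube, marker, forceps from where it was at the start of the episode above 0.04 m or angle between any of packet, cup, timer, tape's own z axis and vertical above 0.5 rad).
It also fails if it takes over 54 s, if anything falls off the work surface, if the arm or the gripper's body presses on something with over 40 N, if the wrist force passes 120 N, or if a joint passes its speed limit or range.

## Working session

There is one attempt and no reset: what is moved stays moved. The work goes in short steps, Python scripts to look and compute and a tool call to move; the robot and the scene stay as the last step left them, time stands still between calls to the robot, and variables do not carry over. Pictures are saved under pics/ and viewed, at most 10 in all, crops included, and the job is handed in when it is done.

Besides the shell and the picture viewer there is one more tool, called after "Request:" by a JSON object that holds its "method" and its "body", one argument or row to a line. apply_moves: Moves the arm, as the interface text tells. Its arguments: {"type":"object","properties":{"rows":{"type":"array","items":{"type":"array","items":{"type":"number"}}},"jaw":{"type":"number"}},"required":["rows"]}

```bash
mkdir -p pics; ls; python3 - <<'E'
from bench import ctrl, vision
import cv2,numpy as np
for n in ["scene","top"]:
    im=vision.camera(n); cv2.imwrite(f"pics/{n}0.png",im[:,:,::-1])
    p=vision.camera_params(n); print(n,np.round(p["intrinsics"],1).tolist(),np.round(p["T"],3).tolist(),[k for k in p])
print(ctrl.get_state())
E
```

```text
pics
scene [[433.4, 0.0, 274.5], [0.0, 433.4, 213.2], [0.0, 0.0, 1.0]] [[-0.877, 0.302, -0.373, 0.19], [-0.479, -0.513, 0.712, 0.616], [0.024, 0.803, 0.595, 0.623], [0.0, 0.0, 0.0, 1.0]] ['intrinsics', 'T']
top [[436.4, 0.0, 278.9], [0.0, 436.4, 205.6], [0.0, 0.0, 1.0]] [[-0.018, 0.982, -0.19, 0.344], [-1.0, -0.019, -0.005, -0.043], [-0.009, 0.19, 0.982, 1.07], [0.0, 0.0, 0.0, 1.0]] ['intrinsics', 'T']
{'t': 0.1, 'q': array([-1.27733907e-05,  2.13277157e-01, -3.49690431e-02,  1.32351431e+00,
       -9.57053552e-06,  1.57081770e+00]), 'qd': array([-0.00113215, -0.00162644,  0.00248347, -0.00162799, -0.00028985,
        0.00099276]), 'joint_torque': array([ 1.52238292e-03, -6.87242889e+01,  4.87808239e+01,  1.21537212e-02,
        1.43833854e-04,  5.94535322e-06]), 'eef_pos': array([ 4.99696867e-01, -9.40328432e-06,  2.30891377e-01]), 'ee_rot': array([-3.37504918e-04,  7.07118769e-01,  7.07094629e-01, -3.44275238e-04]), 'ft_force': array([-0.11325584, -0.67944672, -0.44514353]), 'torque': array([-0.05082126, -0.0088485 ,  0.02355789]), 'finger_force': 0.0, 'finger_gap': 0.08539964408654159}
```

View pics/top0.png

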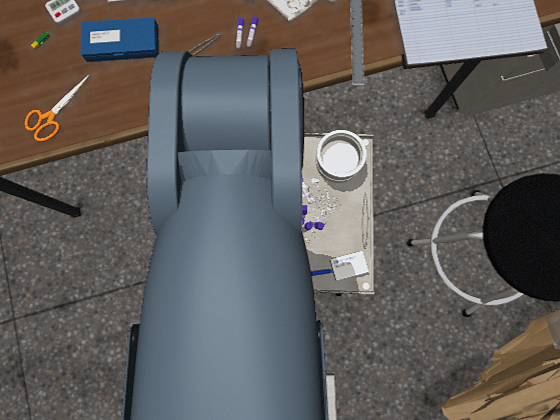

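View pics/scene0.png

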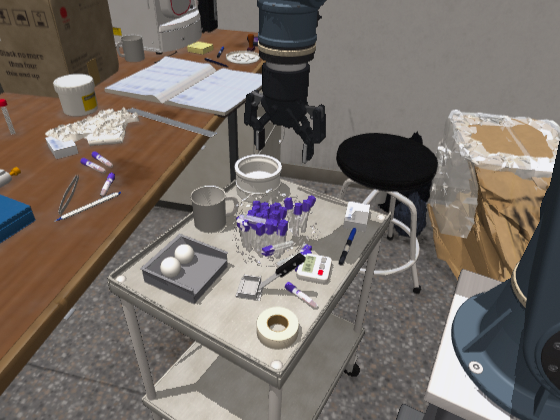

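```bash
cat > h.py <<'E'
from bench import ctrl, vision
import cv2,numpy as np
from scipy.spatial.transform import Rotation as R
def ray(n,px,p=None):
    p=p or vision.camera_params(n);K=p["intrinsics"];T=np.array(p["T"])
    a=np.array([(px[0]-K[0][2])/K[0][0],(px[1]-K[1][2])/K[1][1]])
    if n=="wrist":
        r=np.hypot(*a); d=np.array([*(a/r*np.sin(r)),np.cos(r)]) if r>0 else np.array([0,0,1.])
    else: d=np.array([*a,1.]); d/=np.linalg.norm(d)
    return T[:3,3],T[:3,:3]@(d*[1,-1,-1])
def plane(n,px,z,p=None):
    o,d=ray(n,px,p); return o+d*(z-o[2])/d[2]
def proj(n,X,p=None):
    p=p or vision.camera_params(n);K=p["intrinsics"];T=np.array(p["T"])
    c=T[:3,:3].T@(np.array(X)-T[:3,3])*[1,-1,-1]
    if n=="wrist":
        s=np.hypot(c[0],c[1]); th=np.arctan2(s,c[2]); a=c[:2]/s*th
    else: a=c[:2]/c[2]
    return np.array([a[0]*K[0][0]+K[0][2],a[1]*K[1][1]+K[1][2]])
def tri(rays):
    A=sum(np.eye(3)-np.outer(d,d) for o,d in rays);b=sum((np.eye(3)-np.outer(d,d))@o for o,d in rays)
    return np.linalg.solve(A,b)
E
python3 - <<'E'
from h import *
im=cv2.imread("pics/scene0.png")[140:390,100:400]
cv2.imwrite("pics/crop0.png",cv2.resize(im,(720,600),interpolation=cv2.INTER_CUBIC))
p=vision.camera_params("wrist");print(np.round(p["intrinsics"],1).tolist(),np.round(p["T"],3).tolist())
cv2.imwrite("pics/w0.png",vision.camera("wrist")[:,:,::-1])
for px in [(171,269),(185,254)]: print(plane("scene",px,.029))
for px in [(258,165)]: print(plane("scene",px,.078))
for px in [(290,265)]: print(plane("scene",px,.079))
for px in [(250,287),(110,278),(275,376),(390,212),(215,150)]: print(plane("scene",px,0))
E
```

```text
[[325.2, 0.0, 275.4], [0.0, 325.2, 211.3], [0.0, 0.0, 1.0]] [[1.0, 0.001, 0.001, 0.5], [-0.001, 0.954, 0.299, 0.077], [-0.0, -0.299, 0.954, 0.373], [0.0, 0.0, 0.0, 1.0]]
[0.64832175 0.16767487 0.029     ]
[0.6519896 0.1194614 0.029    ]
[ 0.66310403 -0.19192864  0.078     ]
[0.43051115 0.08957153 0.079     ]
[0.50506963 0.1082335  0.        ]
[0.75823911 0.22603853 0.        ]
[0.36925407 0.25492008 0.        ]
[ 0.33836639 -0.27782266  0.        ]
[ 0.88567368 -0.31775468  0.        ]
```

View pics/crop0.png

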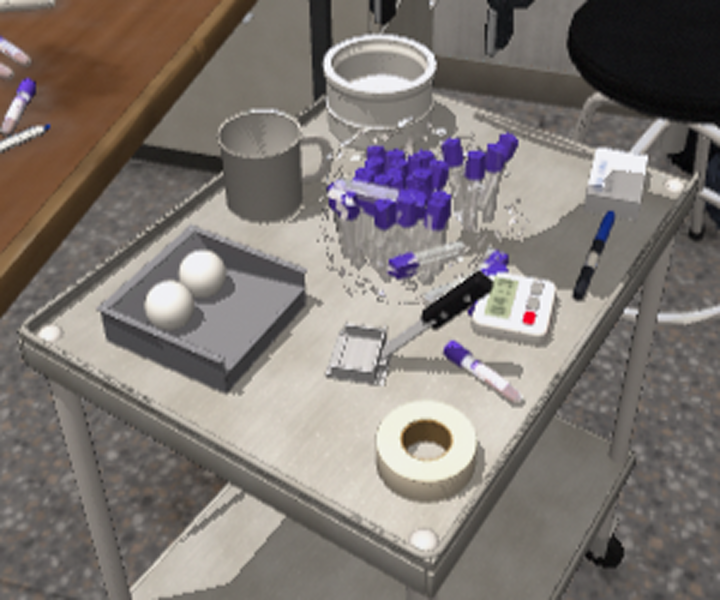

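View pics/w0.png

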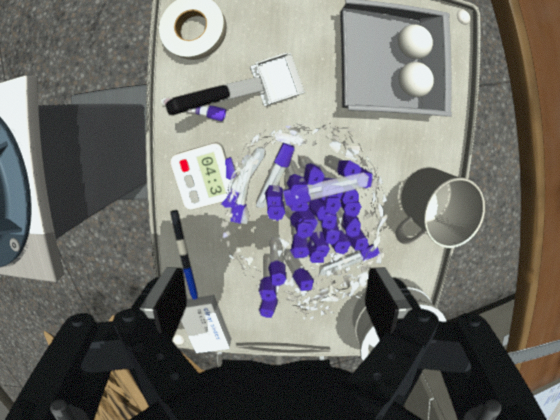

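```bash
python3 - <<'E'
from h import *
w=cv2.imread("pics/w0.png")[0:120,155:475]; s=cv2.imread("pics/scene0.png")[225:330,140:330]
a=cv2.resize(w,(800,300),interpolation=cv2.INTER_CUBIC); b=cv2.resize(s,None,fx=2.857,fy=2.857,interpolation=cv2.INTER_CUBIC)
o=np.zeros((600,800,3),np.uint8); o[:300]=a; o[300:600,:b.shape[1]]=b[:300]
cv2.imwrite("pics/c1.png",o)
# balls / jar by circles
for f in ["w0","scene0"]:
    g=cv2.imread(f"pics/{f}.png",0)
    c=cv2.HoughCircles(g,cv2.HOUGH_GRADIENT,1,12,param1=150,param2=16,minRadius=8,maxRadius=22)
    print(f,c[0][:10].tolist())
E
```

```text
w0 [[411.5, 44.5, 21.399999618530273], [418.5, 79.5, 14.699999809265137], [365.5, 236.5, 21.399999618530273], [197.5, 37.5, 21.399999618530273], [343.5, 166.5, 18.100000381469727], [191.5, 24.5, 14.399999618530273], [422.5, 35.5, 21.399999618530273], [448.5, 224.5, 20.299999237060547], [460.5, 201.5, 21.399999618530273], [344.5, 242.5, 19.200000762939453]]
scene0 [[276.5, 327.5, 21.399999618530273], [397.5, 248.5, 21.399999618530273], [257.5, 214.5, 20.299999237060547], [258.5, 179.5, 21.399999618530273], [271.5, 249.5, 18.100000381469727], [271.5, 355.5, 18.100000381469727], [290.5, 204.5, 21.399999618530273], [396.5, 214.5, 20.299999237060547], [269.5, 226.5, 18.100000381469727], [308.5, 265.5, 15.899999618530273]]
```

View pics/c1.png

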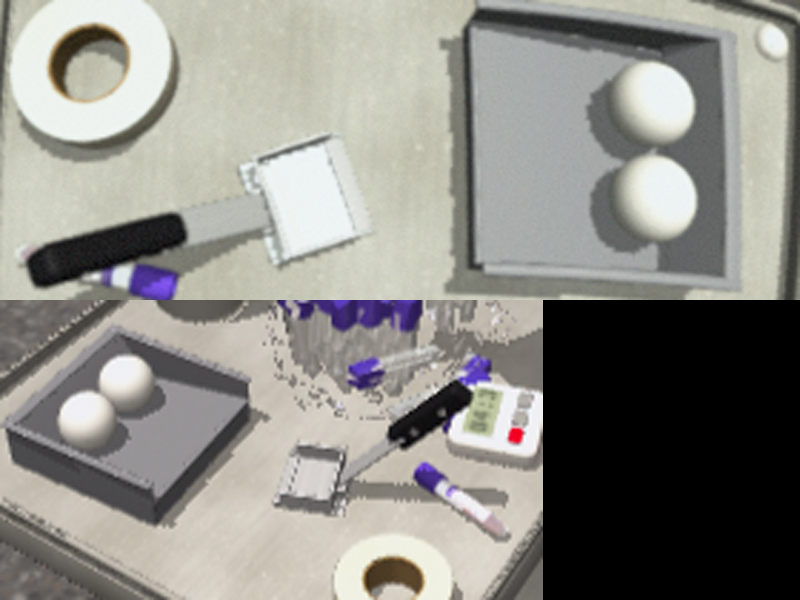

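```bash
cat > meas.py <<'E'
from h import *
W=lambda p:(155+p[0]/2.5,p[1]/2.5); S=lambda p:(140+p[0]/2.857,225+(p[1]-300)/2.857)
import pickle
pw=vision.camera_params("wrist")
def t(n,a,b):
    X=tri([ray("wrist",W(a),pw),ray("scene",S(b))]); 
    print(n,np.round(X,4),"err px",np.round(proj("wrist",X,pw)-W(a),1),np.round(proj("scene",X)-S(b),1)); return X
A=t("A",(652,103),(87,421));B=t("B",(653,197),(127,384))
t("grip end back",(33,266),(468,390)); t("grip end front",(185,229),(396,441)); t("grip mid",(109,248),(431,415))
for n,p in dict(tipL=(336,137),tipR=(370,234)).items(): print(n,plane("wrist",W(p),0.003,pw))
for n,p in dict(backL=(245,168),backR=(275,262)).items(): print(n,plane("wrist",W(p),0.025,pw))
for n,p in dict(fL=(470,25),fR=(470,268)).items(): print("tray",n,plane("wrist",W(p),0.023,pw))
for n,p in dict(wLf=(474,10),wLb=(735,32),wRf=(485,270),wRb=(738,286)).items(): print("tray",n,plane("wrist",W(p),0.04,pw))
# jar: rim outline in scene
g=cv2.imread("pics/scene0.png")
for px in [(235.2,170),(281,170),(258,155.5),(258,190)]: pass
# crop0 rim outer ellipse: left 322,right 438,top 36,bottom ~103
c=lambda p:(100+p[0]/2.4,140+p[1]/2.4)
for p in [(322,70),(438,70),(380,36),(380,103)]: print("jar",plane("scene",c(p),.078))
for p in [(338,70),(421,70),(380,45),(380,93)]: print("jar",plane("top",(341,155),.078)) if p[0]==338 else 0
for px in [(316,155),(366,155),(341,130),(341,181)]: print("jar top",plane("top",px,.078))
E
python3 meas.py
```

```text
A [0.6533 0.1648 0.0294] err px [-1.   0.2] [-0.6 -0.3]
B [0.6534 0.1212 0.0294] err px [-1.1  0.3] [-0.6 -0.3]
grip end back [0.4085 0.0844 0.1053] err px [-1.3  1. ] [-0.8  0.2]
grip end front [0.4521 0.0971 0.0508] err px [-2.3  1.4] [-1.4  0.1]
grip mid [0.4295 0.0903 0.0793] err px [-0.9  0.6] [-0.5  0.1]
tipL [0.51537831 0.14334974 0.003     ]
tipR [0.53062188 0.09865821 0.003     ]
backL [0.47627513 0.12595516 0.025     ]
backR [0.48876881 0.08512672 0.025     ]
tray fL [0.5727186  0.19428609 0.023     ]
tray fR [0.57235708 0.08406683 0.023     ]
tray wLf [0.57104489 0.1957147  0.04      ]
tray wLb [0.69380012 0.20446985 0.04      ]
tray wRf [0.57518382 0.08316818 0.04      ]
tray wRb [0.69456442 0.08524459 0.04      ]
jar [ 0.70274679 -0.1446721   0.078     ]
jar [ 0.60142729 -0.20545283  0.078     ]
jar [ 0.68813238 -0.23628873  0.078     ]
jar [ 0.62070222 -0.12118477  0.078     ]
jar [ 0.65506415 -0.18683907  0.078     ]
jar top [ 0.65627552 -0.12775815  0.078     ]
jar top [ 0.65385407 -0.24585676  0.078     ]
jar top [ 0.71734699 -0.18962314  0.078     ]
jar top [ 0.59176987 -0.18400978  0.078     ]
```

Request:
{"method": "apply_moves", "body": {
  "rows": [
    [0.0905,-0.07,0,35],
    [0.0905,-0.07,0,35],
    [0.0905,-0.07,0,35],
    [0.0905,-0.07,0,35],
    [0.0905,-0.07,0,35]
  ],
  "jaw": 60
}}

```text
t: 0.57
eef_pos: [0.4288, 0.0919, 0.2314]
ee_rot: [-0.0, 0.885, 0.466, 0.0]
ft_force: [0.4, -0.3, 0.1]
finger_gap: 0.0656
finger_force: 0.0
```

Request:
{"method": "apply_moves", "body": {
  "rows": [
    [0,0,0.07,35],
    [0,0,0.07,35],
    [0,0,0.07,35],
    [0,0,0.07,35],
    [0,0,0.07,35]
  ]
}}

```text
t: 0.98
eef_pos: [0.4294, 0.0904, 0.1607]
ee_rot: [0.0, 0.984, 0.177, -0.001]
ft_force: [-0.6, 0.1, 0.1]
finger_gap: 0.0654
finger_force: 0.0
```

Request:
{"method": "apply_moves", "body": {
  "rows": [
    [0,0,0,2.5],
    [0,0,0,2.5],
    [0,0,0,2.5]
  ]
}}

```text
t: 1.23
eef_pos: [0.4299, 0.0905, 0.1612]
ee_rot: [0.0, 0.987, 0.16, -0.0]
ft_force: [0.4, -0.3, 0.2]
finger_gap: 0.0653
finger_force: 0.0
```

```bash
python3 - <<'E'
from h import *
s=ctrl.get_state();print(s['t'],s['q'],s['eef_pos'],s['finger_gap']);q=s['ee_rot'];print(R.from_quat([*q[1:],q[0]]).as_matrix().round(3))
p=vision.camera_params("wrist"); 
import pickle;pickle.dump(p,open("pw1.pkl","wb"))
im=vision.camera("wrist")[:,:,::-1].copy();cv2.imwrite("pics/w1.png",im)
print(proj("wrist",[.43,.0905,.079],p))
E
```

```text
1.2333 [ 2.07459951e-01  1.15957804e-01 -3.30095914e-01  1.12506444e+00
 -2.81952634e-05  3.02850614e+00] [0.42985835 0.09047112 0.16119582] 0.06527231752781497
[[ 0.949  0.315 -0.   ]
 [ 0.315 -0.949 -0.   ]
 [-0.    -0.    -1.   ]]
[276.02655779 219.21277241]
```

View pics/w1.png

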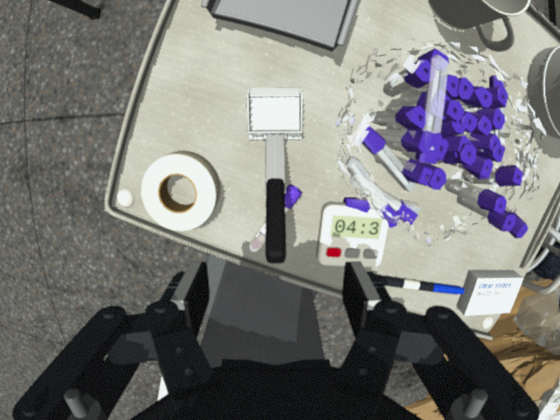

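Request:
{"method": "apply_moves", "body": {
  "rows": [
    [0,0,0,-35.5],
    [0,0,0,-35.5],
    [0,0,0,-35.5],
    [0,0,0,-35.5],
    [0,0,0,-35.5]
  ]
}}

```text
t: 1.7
eef_pos: [0.43, 0.0905, 0.1613]
ee_rot: [-0.0, 0.89, 0.456, -0.0]
ft_force: [1.1, 0.0, -0.5]
finger_gap: 0.0651
finger_force: 0.0
```

Request:
{"method": "apply_moves", "body": {
  "rows": [
    [0,0,0,-35.5],
    [0,0,0,-35.5],
    [0,0,0,-35.5],
    [0,0,0,-35.5],
    [0,0,0,-35.5]
  ]
}}

```text
t: 2.12
eef_pos: [0.43, 0.0905, 0.1613]
ee_rot: [-0.0, 0.709, 0.705, -0.0]
ft_force: [1.3, 0.2, 0.2]
finger_gap: 0.0652
finger_force: 0.0
```

Request:
{"method": "apply_moves", "body": {
  "rows": [
    [0,0,0,-35.5],
    [0,0,0,-35.5],
    [0,0,0,-35.5],
    [0,0,0,-35.5],
    [0,0,0,-35.5]
  ]
}}

```text
t: 2.53
eef_pos: [0.43, 0.0905, 0.1613]
ee_rot: [-0.0, 0.46, 0.888, -0.0]
ft_force: [0.0, -0.4, 1.1]
finger_gap: 0.0654
finger_force: 0.0
```

Request:
{"method": "apply_moves", "body": {
  "rows": [
    [0,0,0,-35.5],
    [0,0,0,-35.5],
    [0,0,0,-35.5],
    [0,0,0,-35.5],
    [0,0,0,-35.5]
  ]
}}

```text
t: 2.95
eef_pos: [0.43, 0.0905, 0.1613]
ee_rot: [-0.0, 0.167, 0.986, -0.0]
ft_force: [-0.2, 0.2, -0.6]
finger_gap: 0.0654
finger_force: 0.0
```

Request:
{"method": "apply_moves", "body": {
  "rows": [
    [0,0,0,-35.5],
    [0,0,0,-35.5],
    [0,0,0,-35.5],
    [0,0,0,-35.5],
    [0,0,0,-35.5]
  ]
}}

```text
t: 3.37
eef_pos: [0.43, 0.0905, 0.1613]
ee_rot: [-0.0, -0.141, 0.99, -0.0]
ft_force: [-1.4, 1.0, 0.3]
finger_gap: 0.0653
finger_force: 0.0
```

Request:
{"method": "apply_moves", "body": {
  "rows": [
    [0,0,0.1,-2.5],
    [0,0,0.1,-2.5],
    [0,0,0.1,-2.5],
    [0,0,0.1,-2.5]
  ]
}}

```text
t: 3.7
eef_pos: [0.4272, 0.0899, 0.0579]
ee_rot: [-0.003, -0.159, 0.987, -0.0]
ft_force: [-1.3, 0.0, -0.3]
finger_gap: 0.065
finger_force: 0.0
```

Request:
{"method": "apply_moves", "body": {
  "rows": [
    [0,0,0,0],
    [0,0,0,0],
    [0,0,0,0],
    [0,0,0,0],
    [0,0,0,0]
  ],
  "jaw": 215
}}

```text
t: 4.12
eef_pos: [0.4307, 0.0907, 0.0623]
ee_rot: [0.001, -0.159, 0.987, 0.0]
ft_force: [-3.7, -0.8, 7.6]
finger_gap: 0.0139
finger_force: 17.6
```

```bash
python3 - <<'E'
from h import *
s=ctrl.get_state();print(s['t'],s['q'],s['eef_pos'],s['ee_rot'],s['finger_gap'],s['finger_force'],s['ft_force'])
E
```

```text
4.1167 [ 2.07442398e-01  1.98555179e-01 -5.00902214e-01  8.69570111e-01
  1.29577192e-04 -1.11394255e-01] [0.43069471 0.09069015 0.06234639] [ 8.80281339e-04 -1.58743930e-01  9.87319390e-01  1.07170577e-04] 0.013902116197463711 17.57310390472412 [-3.73457225 -0.80437959  7.56533633]
```

Request:
{"method": "apply_moves", "body": {
  "rows": [
    [0,0,0,0],
    [0,0,-0.03,0],
    [0,0,-0.06,0],
    [0,0,-0.08,0],
    [0,0,-0.08,0]
  ],
  "jaw": 220
}}

```text
t: 4.53
eef_pos: [0.4321, 0.0909, 0.1455]
ee_rot: [0.003, -0.159, 0.987, 0.0]
ft_force: [1.6, 0.1, -0.4]
finger_gap: 0.0133
finger_force: 58.9
```

Request:
{"method": "apply_moves", "body": {
  "rows": [
    [0,0,0,0],
    [0,0,0,0],
    [0,0,0,0]
  ],
  "jaw": 214
}}

```text
t: 4.78
eef_pos: [0.4293, 0.0903, 0.1404]
ee_rot: [-0.001, -0.159, 0.987, -0.0]
ft_force: [0.2, -0.4, -1.9]
finger_gap: 0.0135
finger_force: 14.6
```

Request:
{"method": "apply_moves", "body": {
  "rows": [
    [0,0,0,0],
    [0,0,0,0],
    [0,0,0,0]
  ],
  "jaw": 213
}}

```text
t: 5.03
eef_pos: [0.4298, 0.0905, 0.1409]
ee_rot: [-0.0, -0.159, 0.987, -0.0]
ft_force: [0.5, -0.1, 0.1]
finger_gap: 0.0142
finger_force: 0.0
```

```bash
python3 - <<'E'
from h import *
s=ctrl.get_state();print(s['t'],s['eef_pos'],s['ee_rot'],s['finger_gap'],s['finger_force'],s['ft_force'],s['torque'])
im=vision.camera("scene")[:,:,::-1];w=vision.camera("wrist")[:,:,::-1]
o=np.zeros((420,800,3),np.uint8);o[:,:400]=im[:,100:500];o[:,400:]=w[:,80:480];cv2.imwrite("pics/d1.png",o)
E
```

```text
5.0333 [0.42980128 0.09045591 0.14093586] [-3.27772130e-04 -1.58619602e-01  9.87339716e-01 -2.59977574e-05] 0.014169996641966255 0.0 [ 0.53674904 -0.10234085  0.05442378] [-0.01707324 -0.00562489 -0.01231611]
```

View pics/d1.png

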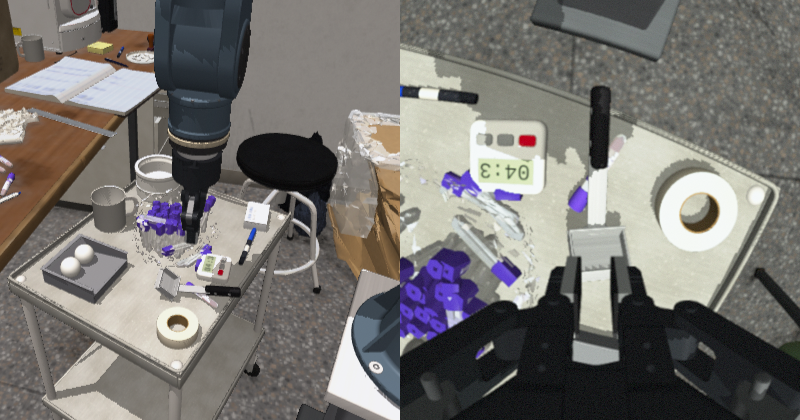

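Request:
{"method": "apply_moves", "body": {
  "rows": [
    [-0.02,0,-0.04,0],
    [-0.04,0,-0.08,0],
    [-0.06,0,-0.1,0],
    [-0.06,0,-0.1,0],
    [-0.06,0,-0.1,0]
  ],
  "jaw": 100
}}

```text
t: 5.55
eef_pos: [0.4884, 0.1097, 0.2421]
ee_rot: [0.001, -0.159, 0.987, 0.0]
ft_force: [0.3, -0.2, -0.8]
finger_gap: 0.052
finger_force: 0.0
```

```bash
python3 - <<'E'
from h import *
import pickle
p=vision.camera_params("wrist");pickle.dump(p,open("pw2.pkl","wb"))
w=vision.camera("wrist")[:,:,::-1];im=vision.camera("scene")[:,:,::-1]
cv2.imwrite("pics/w2.png",w);cv2.imwrite("pics/s2.png",im)
def blk(X): return X
c=proj("wrist",[.46,.1,0.03],p);d=proj("scene",[.46,.1,.03]);print(c,d)
c=np.clip(c.astype(int),[100,75],[459,344]);d=np.clip(d.astype(int),[80,50],[480,370])
o=np.zeros((600,800,3),np.uint8)
o[:,:400]=cv2.resize(w[c[1]-75:c[1]+75,c[0]-50:c[0]+50],(400,600),interpolation=cv2.INTER_CUBIC)
o[:400,400:]=cv2.resize(im[d[1]-50:d[1]+50,d[0]-50:d[0]+50],(400,400),interpolation=cv2.INTER_CUBIC)
cv2.imwrite("pics/d2.png",o);print(c,d)
E
```

```text
[274.92050274 154.18159574] [272.47067693 281.82880144]
[274 154] [272 281]
```

View pics/d2.png

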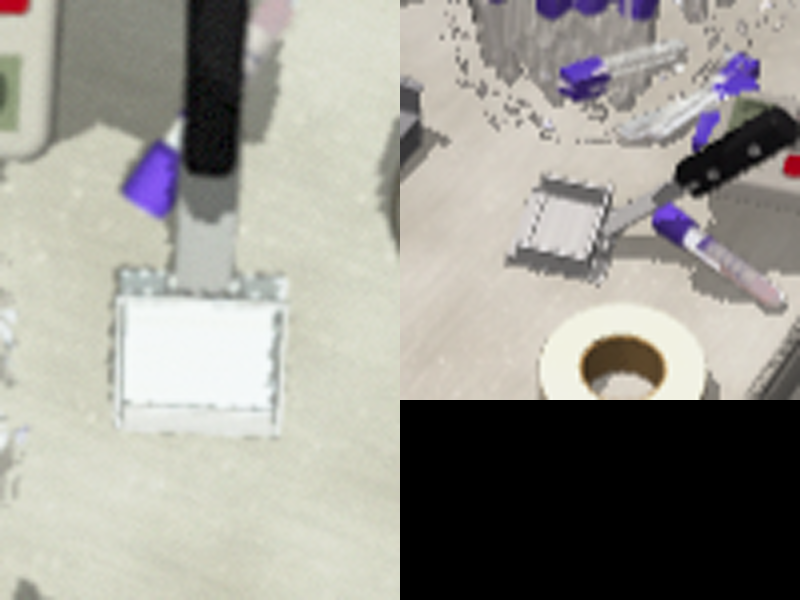

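```bash
cat > grip.py <<'E'
from h import *
def dark(img,seed,rad=45):
    m=(img.max(2)<60).astype(np.uint8)
    n,l,st,c=cv2.connectedComponentsWithStats(m)
    ok=[i for i in range(1,n) if 60<st[i,4]<3000 and np.hypot(*(c[i]-seed))<rad]
    i=max(ok,key=lambda i:st[i,4]); return c[i],st[i]
E
python3 - <<'E'
from grip import *
import pickle
p=pickle.load(open("pw2.pkl","rb"))
w=cv2.imread("pics/w2.png");s=cv2.imread("pics/s2.png")
a=dark(w,proj("wrist",[.43,.09,.079],p));b=dark(s,proj("scene",[.43,.09,.079]));print(a,b)
X=tri([ray("wrist",a[0],p),ray("scene",b[0])]);print("grip",X)
b0=dark(cv2.imread("pics/scene0.png"),(290,265));print(b0)
off=lambda q:(224+q[0]/4,79+q[1]/4)
L=plane("wrist",off((118,433)),.003,p);Rr=plane("wrist",off((280,437)),.003,p);print(L,Rr,np.linalg.norm(L-Rr))
m=(L+Rr)/2;v=m-X;print(m,np.hypot(v[0],v[1]),np.degrees(np.arctan2(v[1],v[0])),"lipnormal",np.degrees(np.arctan2(*( (L-Rr)[[0,1]]*[-1,1]))))
E
```

```text
(array([277.28268991,  92.43088418]), array([270,  64,  16,  59, 803], dtype=int32)) (array([306.20860927, 268.10264901]), array([291, 258,  31,  22, 302], dtype=int32))
grip [0.39940671 0.08266199 0.08039929]
(array([290.28252788, 264.33457249]), array([276, 253,  29,  24, 269], dtype=int32))
[0.50958137 0.08903287 0.003     ] [0.4955023  0.13584756 0.003     ] 0.04888595101377536
[0.50254184 0.11244021 0.003     ] 0.10734801700220294 16.105025101804777 lipnormal -163.26184055742362
```

```bash
python3 - <<'E'
from h import *
import pickle
p=pickle.load(open("pw2.pkl","rb"))
off=lambda q:(224+q[0]/4,79+q[1]/4);so=lambda q:(222+q[0]/4-100,231+q[1]/4)
for a,b in [((118,433),(540,190)),((280,437),(508,262)),((212,175),(682,190))]: print(tri([ray("wrist",off(a),p),ray("scene",so(b))]),proj("scene",plane("wrist",off(a),.003,p)),so(b))
# model check: grip corner points for hypothetical pose
for g in [(.405,.084),(.400,.0825)]:
    y=np.radians(16.7);f=np.array([np.cos(y),np.sin(y),0])
    G=np.array([*g,.079]);h=-f*np.cos(np.radians(50))+np.array([0,0,np.sin(np.radians(50))])
    print(g,[np.round((proj("wrist",G+h*k*.033,p)),1) for k in(1,0,-1)],[np.round(proj("scene",G+h*k*.033),1) for k in(1,0,-1)])
E
```

```text
[0.5049621  0.08800195 0.00745905] [253.05256333 279.00289252] (257.0, 278.5)
[0.49312251 0.13492564 0.00550784] [246.75238963 296.9331594 ] (249.0, 296.5)
[0.42469944 0.09058033 0.04860868] [289.1564119  295.27601246] (292.5, 278.5)
(0.405, 0.084) [array([277.8,  74.9]), array([277. , 100.4]), array([276.3, 122.1])] [array([316.8, 259.6]), array([304. , 268.1]), array([291.8, 276.2])]
(0.4, 0.0825) [array([277.9,  69. ]), array([277.1,  94.8]), array([276.4, 116.9])] [array([319.7, 260. ]), array([306.8, 268.5]), array([294.5, 276.6])]
```

Request:
{"method": "apply_moves", "body": {
  "rows": [
    [0.035,0.001,0.02,1.6],
    [0.07,0.0015,0.04,1.6],
    [0.089,0.0015,0.07,1.6],
    [0.089,0.0015,0.1,1.6],
    [0.089,0.0015,0.135,1.6]
  ]
}}

```text
t: 6.07
eef_pos: [0.3999, 0.0822, 0.1051]
ee_rot: [0.0, -0.145, 0.989, -0.0]
ft_force: [2.0, 0.9, 1.2]
finger_gap: 0.052
finger_force: 0.0
```

Request:
{"method": "apply_moves", "body": {
  "rows": [
    [0,0,0.03,0],
    [0,0,0.046,0],
    [0,0,0.046,0],
    [0,0,0.046,0]
  ]
}}

```text
t: 6.4
eef_pos: [0.4002, 0.0824, 0.0597]
ee_rot: [-0.001, -0.145, 0.989, -0.0]
ft_force: [0.5, -0.3, 0.3]
finger_gap: 0.052
finger_force: 0.0
```

Request:
{"method": "apply_moves", "body": {
  "rows": [
    [0,0,0,0],
    [0,0,0,0],
    [0,0,0,0],
    [0,0,0,0],
    [0,0,0,0]
  ],
  "jaw": 214.5
}}

```text
t: 6.82
eef_pos: [0.4024, 0.0828, 0.061]
ee_rot: [0.001, -0.145, 0.989, -0.0]
ft_force: [-2.5, -1.3, 5.9]
finger_gap: 0.0136
finger_force: 14.5
```

Request:
{"method": "apply_moves", "body": {
  "rows": [
    [0,0,-0.01,0],
    [0,0,-0.025,0],
    [0,0,-0.025,0],
    [0,0,-0.025,0],
    [0,0,-0.025,0]
  ]
}}

```text
t: 7.23
eef_pos: [0.4019, 0.0828, 0.085]
ee_rot: [-0.0, -0.145, 0.989, 0.0]
ft_force: [-0.1, -0.2, -2.0]
finger_gap: 0.0139
finger_force: 12.8
```

```bash
cat >> grip.py <<'E'
def report(tag):
    s=ctrl.get_state(); e=s['eef_pos']; print(tag,round(s['t'],2),e.round(4),"gap",round(s['finger_gap'],4),"F",round(s['finger_force'],1),s['ft_force'].round(1),s['torque'].round(3))
    im=vision.camera("scene")[:,:,::-1].copy(); cv2.imwrite(f"pics/{tag}.png",im)
    return s,im
E
python3 - <<'E'
from grip import *
s,im=report("r1")
E
```

```text
r1 7.23 [0.4019 0.0828 0.085 ] gap 0.0139 F 12.8 [-0.1 -0.2 -2. ] [-0.035  0.057  0.013]
```

Request:
{"method": "apply_moves", "body": {
  "rows": [
    [0,0,0,0],
    [0,0,0,0],
    [0,0,0,0]
  ],
  "jaw": 214
}}

```text
t: 7.53
eef_pos: [0.4017, 0.0828, 0.085]
ee_rot: [-0.0, -0.145, 0.989, -0.0]
ft_force: [-0.0, 1.1, -1.8]
finger_gap: 0.0136
finger_force: 12.8
```

```bash
cat >> grip.py <<'E'
def diff(a,b,thr=25):
    a,b=[cv2.imread(f"pics/{k}.png").astype(int) for k in(a,b)]
    m=(abs(a-b).max(2)>thr); ys,xs=np.nonzero(m); print("diff",m.sum(),[(int(np.percentile(v,5)),int(np.median(v)),int(np.percentile(v,95))) for v in(xs,ys)] if m.sum() else "")
E
python3 - <<'E'
from grip import *
report("r2");diff("r1","r2")
E
```

```text
r2 7.53 [0.4017 0.0828 0.085 ] gap 0.0136 F 12.8 [-0.   1.1 -1.8] [ 0.001  0.044 -0.024]
diff 87 [(254, 296, 394), (11, 234, 290)]
```

Request:
{"method": "apply_moves", "body": {
  "rows": [
    [0,0,0,0],
    [0,0,0,0],
    [0,0,0,0]
  ],
  "jaw": 213.75
}}

```text
t: 7.83
eef_pos: [0.402, 0.0828, 0.0853]
ee_rot: [0.0, -0.145, 0.989, -0.0]
ft_force: [-0.6, -0.5, -1.3]
finger_gap: 0.0136
finger_force: 10.8
```

```bash
python3 - <<'E'
from grip import *
report("r3");diff("r2","r3")
E
```

```text
r3 7.83 [0.402  0.0828 0.0853] gap 0.0136 F 10.8 [-0.6 -0.5 -1.3] [-0.013  0.054 -0.   ]
diff 236 [(256, 297, 388), (15, 224, 290)]
```

Request:
{"method": "apply_moves", "body": {
  "rows": [
    [0,0,0,0],
    [0,0,0,0],
    [0,0,0,0]
  ],
  "jaw": 213.5
}}

```text
t: 8.13
eef_pos: [0.402, 0.0828, 0.0853]
ee_rot: [0.0, -0.145, 0.989, -0.0]
ft_force: [-0.5, -0.3, -0.7]
finger_gap: 0.014
finger_force: 5.9
```

```bash
python3 - <<'E'
from grip import *
report("r4");diff("r3","r4")
E
```

```text
r4 8.13 [0.402  0.0828 0.0853] gap 0.014 F 5.9 [-0.5 -0.3 -0.7] [-0.005  0.06   0.015]
diff 1158 [(256, 279, 312), (258, 285, 300)]
```

```bash
cat >> grip.py <<'E'
def pts(P,yaw,th):
    f=np.array([np.cos(yaw),np.sin(yaw),0]);l=np.array([-f[1],f[0],0]);z=np.array([0,0,1.])
    X=f*np.cos(th)-z*np.sin(th);Z=z*np.cos(th)+f*np.sin(th)
    q=lambda x,y,h:P+X*x+l*y+Z*h
    h=np.array([-np.cos(np.radians(50)),np.sin(np.radians(50))])*.033
    return [q(h[0],0,h[1]),q(-h[0],0,-h[1]),q(.06,.0245,-.077),q(.099,.0245,-.077),q(.099,-.0245,-.077),q(.06,-.0245,-.077)]
E
python3 - <<'E'
from grip import *
P=np.array([.402,.083,.104]);yaw=np.radians(16.7)
o=[]
for k in("r3","r4"):
    im=cv2.imread(f"pics/{k}.png")[220:320,230:330]; o.append(cv2.resize(im,(400,400),interpolation=cv2.INTER_CUBIC))
    if k=="r4":
        for th,c in((0,(0,0,255)),(10,(0,255,0)),(20,(255,0,0))):
            q=(np.array([proj("scene",x) for x in pts(P,yaw,np.radians(th))])-[230,220])*4
            cv2.polylines(o[-1],[q.astype(int).reshape(-1,1,2)],False,c,1)
cv2.imwrite("pics/v9.png",np.hstack(o))
E
```

```text
(no output)
```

View pics/v9.png

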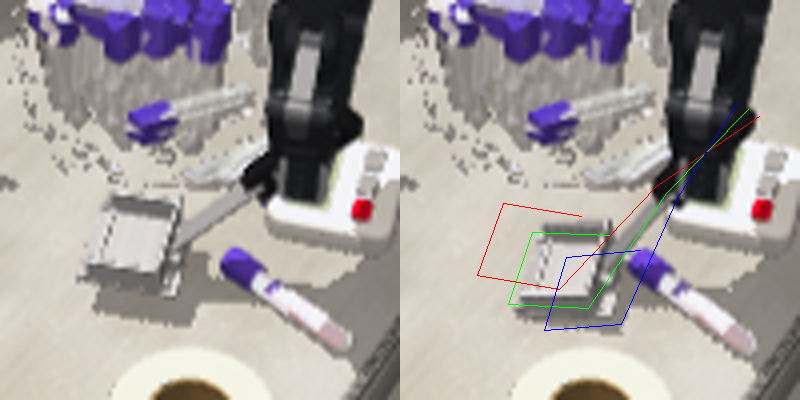

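Request:
{"method": "apply_moves", "body": {
  "rows": [
    [0,0,0,0],
    [0,0,0,0],
    [0,0,-0.02,0],
    [0,0,-0.045,0]
  ],
  "jaw": 218
}}

```text
t: 8.52
eef_pos: [0.4006, 0.0826, 0.1296]
ee_rot: [-0.002, -0.145, 0.989, -0.0]
ft_force: [0.4, -0.6, -1.4]
finger_gap: 0.0136
finger_force: 47.3
```

Request:
{"method": "apply_moves", "body": {
  "rows": [
    [-0.03,0.001,0,5.5],
    [-0.065,0.002,0,11],
    [-0.1,0.0035,0,16.7],
    [-0.117,0.0037,0,16.7],
    [-0.117,0.0037,0,16.7]
  ]
}}

```text
t: 8.93
eef_pos: [0.5159, 0.1209, 0.1298]
ee_rot: [0.0, 0.0, 1.0, 0.0]
ft_force: [0.1, -0.4, -2.7]
finger_gap: 0.0133
finger_force: 47.4
```

```bash
python3 - <<'E'
from grip import *
s,im=report("r5");q=s['ee_rot'];print(np.degrees(2*np.arctan2(-q[1],q[2])))
w=vision.camera("wrist")[:,:,::-1];cv2.imwrite("pics/w5.png",w)
E
```

```text
r5 8.93 [0.5159 0.1209 0.1298] gap 0.0133 F 47.4 [ 0.1 -0.4 -2.7] [ 0.009  0.219 -0.005]
-0.056555822704603534
```

Request:
{"method": "apply_moves", "body": {
  "rows": [
    [0,-0.001,0.015,0],
    [0,-0.001,0.028,0],
    [0,-0.001,0.03,0],
    [0,-0.001,0.03,0],
    [0,-0.001,0.03,0]
  ]
}}

```text
t: 9.45
eef_pos: [0.5123, 0.1187, 0.1007]
ee_rot: [-0.0, 0.0, 1.0, -0.0]
ft_force: [-0.8, 1.2, -0.7]
finger_gap: 0.0133
finger_force: 47.2
```

Request:
{"method": "apply_moves", "body": {
  "rows": [
    [0,0,0.002,0],
    [0,0,0.002,0],
    [0,0,0.002,0]
  ]
}}

```text
t: 9.7
eef_pos: [0.5132, 0.1189, 0.0989]
ee_rot: [0.0, 0.0, 1.0, 0.0]
ft_force: [-1.8, 0.5, 4.5]
finger_gap: 0.0134
finger_force: 48.0
```

Request:
{"method": "apply_moves", "body": {
  "rows": [
    [0,0,0.002,0],
    [0,0,0.002,0],
    [0,0,0.002,0]
  ]
}}

```text
t: 9.95
eef_pos: [0.5133, 0.119, 0.0969]
ee_rot: [0.001, 0.0, 1.0, 0.0]
ft_force: [-1.2, 0.1, 5.3]
finger_gap: 0.0131
finger_force: 48.1
```

```bash
python3 - <<'E'
from grip import *
s,im=report("r6")
# overlay estimate of theta via grip, saved for later
e=s['eef_pos']
for th in (0,5,10,15): print(th,[np.round(proj("scene",x)).astype(int).tolist() for x in pts(e+[0,0,.019],0,np.radians(th))[2:]])
E
```

```text
r6 9.95 [0.5133 0.119  0.0969] gap 0.0131 F 48.1 [-1.2  0.1  5.3] [-0.006 -0.185  0.005]
0 [[210, 271], [193, 264], [208, 250], [224, 256]]
5 [[213, 274], [196, 269], [211, 254], [227, 259]]
10 [[216, 277], [200, 273], [214, 258], [230, 262]]
15 [[219, 280], [204, 277], [218, 262], [234, 265]]
```

Request:
{"method": "apply_moves", "body": {
  "rows": [
    [-0.007,0.001,0.0025,0],
    [-0.014,0.001,0.0038,0],
    [-0.021,0.001,0.005,0],
    [-0.028,0.001,0.006,0],
    [-0.035,0.001,0.0072,0]
  ]
}}

```text
t: 10.42
eef_pos: [0.5486, 0.12, 0.0902]
ee_rot: [0.001, 0.0, 1.0, 0.0]
ft_force: [-4.5, -0.5, 16.0]
finger_gap: 0.0139
finger_force: 49.2
```

Request:
{"method": "apply_moves", "body": {
  "rows": [
    [0,0,0,0]
  ]
}}

```text
t: 10.5
eef_pos: [0.5494, 0.12, 0.0899]
ee_rot: [0.001, 0.0, 1.0, 0.0]
ft_force: [2.1, -0.3, 4.2]
finger_gap: 0.0133
finger_force: 47.8
```

```bash
python3 - <<'E'
from grip import *
s,im=report("r7")
E
```

```text
r7 10.5 [0.5494 0.12   0.0899] gap 0.0133 F 47.8 [ 2.1 -0.3  4.2] [-0.012 -0.926  0.041]
```

Request:
{"method": "apply_moves", "body": {
  "rows": [
    [-0.004,0,0.0008,0],
    [-0.008,0,0.0016,0],
    [-0.012,0,0.0023,0],
    [-0.016,0,0.003,0],
    [-0.02,0,0.0036,0]
  ]
}}

```text
t: 10.97
eef_pos: [0.5683, 0.12, 0.0868]
ee_rot: [0.001, 0.0, 1.0, 0.0]
ft_force: [-7.3, 0.2, 16.6]
finger_gap: 0.0135
finger_force: 49.8
```

Request:
{"method": "apply_moves", "body": {
  "rows": [
    [-0.003,0,0.0006,0],
    [-0.006,0,0.0011,0],
    [-0.009,0,0.0016,0],
    [-0.012,0,0.0022,0],
    [-0.012,0,0.0022,0]
  ]
}}

```text
t: 11.38
eef_pos: [0.5807, 0.12, 0.0845]
ee_rot: [0.001, 0.0, 1.0, 0.0]
ft_force: [-3.2, -0.1, 13.7]
finger_gap: 0.0136
finger_force: 49.0
```

```bash
python3 - <<'E'
from grip import *
s,im=report("r8");diff("r7","r8")
for k in("r7","r8"):
    g=cv2.imread(f"pics/{k}.png"); m=(g.min(2)>195).astype(np.uint8); m[:235]=0;m[300:]=0;m[:,:145]=0;m[:,235:]=0
    n,l,st,c=cv2.connectedComponentsWithStats(m);print([(c[i].round(1).tolist(),int(st[i,4])) for i in range(1,n) if st[i,4]>25])
for x in ([.6533,.1648,.029],[.6534,.1212,.029]):print(proj("scene",x))
E
```

```text
r8 11.38 [0.5807 0.12   0.0845] gap 0.0136 F 49.0 [-3.2 -0.1 13.7] [-0.059  0.372  0.016]
diff 22197 [(156, 250, 555), (8, 108, 353)]
[([182.4, 251.0], 175), ([199.2, 261.3], 88), ([168.8, 263.9], 195), ([231.8, 270.4], 28), ([222.5, 295.3], 207), ([165.6, 296.6], 60)]
[([228.5, 240.0], 118), ([182.4, 250.0], 175), ([168.7, 264.0], 195), ([165.9, 296.8], 57), ([220.8, 296.5], 169)]
[169.94796489 267.21978238]
[183.90636618 254.26272677]
```

Request:
{"method": "apply_moves", "body": {
  "rows": [
    [-0.003,0,0.0004,0],
    [-0.003,0,0.0004,0],
    [-0.003,0,0.0004,0]
  ]
}}

```text
t: 11.68
eef_pos: [0.5835, 0.12, 0.084]
ee_rot: [0.001, 0.0, 1.0, 0.0]
ft_force: [-3.4, 0.0, 13.4]
finger_gap: 0.0136
finger_force: 49.1
```

Request:
{"method": "apply_moves", "body": {
  "rows": [
    [0.003,0,-0.0006,0],
    [0.006,0,-0.0012,0],
    [0.009,0,-0.0018,0],
    [0.012,0,-0.0024,0],
    [0.016,0,-0.0032,0]
  ]
}}

```text
t: 12.1
eef_pos: [0.567, 0.1199, 0.0863]
ee_rot: [0.0, 0.0, 1.0, 0.0]
ft_force: [4.2, 0.2, 3.9]
finger_gap: 0.0135
finger_force: 47.6
```

```bash
cat >> grip.py <<'E'
def bright(k,x0=145,x1=260,y0=200,y1=300,t=195):
    g=cv2.imread(f"pics/{k}.png"); m=(g.min(2)>t).astype(np.uint8); M=np.zeros_like(m);M[y0:y1,x0:x1]=m[y0:y1,x0:x1]
    n,l,st,c=cv2.connectedComponentsWithStats(M);print([(c[i].round(1).tolist(),int(st[i,4])) for i in range(1,n) if st[i,4]>25])
E
python3 - <<'E'
from grip import *
s,im=report("r9");bright("r9")
w=vision.camera("wrist")[:,:,::-1];cv2.imwrite("pics/w9.png",w)
E
```

```text
r9 12.1 [0.567  0.1199 0.0863] gap 0.0135 F 47.6 [4.2 0.2 3.9] [ 0.01  -1.287  0.069]
[([240.1, 219.5], 30), ([232.5, 238.8], 139), ([186.9, 251.2], 179), ([250.1, 255.0], 41), ([168.8, 264.0], 194), ([237.2, 265.7], 59), ([237.4, 295.0], 397), ([165.7, 296.8], 56)]
```

Request:
{"method": "apply_moves", "body": {
  "rows": [
    [0,0,0,0],
    [0,0,-0.01,0],
    [0,0,-0.025,0],
    [0,0,-0.04,0],
    [0,0,-0.055,0]
  ],
  "jaw": 221
}}

```text
t: 12.62
eef_pos: [0.5658, 0.1197, 0.1415]
ee_rot: [-0.001, 0.0, 1.0, -0.0]
ft_force: [-0.2, -0.5, -2.1]
finger_gap: 0.013
finger_force: 58.5
```

Request:
{"method": "apply_moves", "body": {
  "rows": [
    [0,0,-0.01,0],
    [0,0,-0.02,0],
    [0,0,-0.02,0],
    [0,0,-0.02,0]
  ]
}}

```text
t: 12.95
eef_pos: [0.5669, 0.1199, 0.161]
ee_rot: [-0.0, 0.0, 1.0, 0.0]
ft_force: [0.8, 0.1, -2.9]
finger_gap: 0.0133
finger_force: 58.6
```

```bash
python3 - <<'E'
from grip import *
s,im=report("r10");bright("r10",130)
e=s['eef_pos']
for th in (0,5,10,15):
    a=np.radians(th);c,n=np.cos(a),np.sin(a); B=e+[.081*c-.057*n,0,.019-.081*n-.057*c]; print(th,B.round(4),proj("scene",B).round(1))
E
```

```text
r10 12.95 [0.5669 0.1199 0.161 ] gap 0.0133 F 58.6 [ 0.8  0.1 -2.9] [0.007 0.152 0.005]
[([183.3, 222.0], 177), ([240.0, 219.8], 28), ([250.8, 262.0], 83), ([168.7, 263.8], 190), ([236.0, 277.0], 28), ([233.5, 295.4], 260)]
0 [0.6479 0.1199 0.123 ] [181.7 217.8]
5 [0.6426 0.1199 0.1161] [184.3 221.5]
10 [0.6368 0.1199 0.1098] [187.1 225.1]
15 [0.6304 0.1199 0.104 ] [190.  228.6]
```

Request:
{"method": "apply_moves", "body": {
  "rows": [
    [0,-0.003,-0.012,0],
    [0,-0.01,-0.028,0],
    [0,-0.023,-0.043,0],
    [0,-0.04,-0.053,0],
    [0,-0.06,-0.055,0]
  ]
}}

```text
t: 13.42
eef_pos: [0.5672, 0.0598, 0.2169]
ee_rot: [0.0, -0.0, 1.0, 0.0]
ft_force: [1.2, 0.1, -2.1]
finger_gap: 0.0132
finger_force: 58.7
```

Request:
{"method": "apply_moves", "body": {
  "rows": [
    [-0.002,-0.022,0,0],
    [-0.006,-0.045,0,0],
    [-0.01,-0.068,0,0],
    [-0.015,-0.091,0,0],
    [-0.02,-0.114,0,0]
  ]
}}

```text
t: 13.83
eef_pos: [0.5865, -0.0552, 0.2151]
ee_rot: [-0.001, 0.0, 1.0, 0.0]
ft_force: [0.2, 0.6, -1.8]
finger_gap: 0.0136
finger_force: 58.6
```

Request:
{"method": "apply_moves", "body": {
  "rows": [
    [-0.005,-0.023,0,0],
    [-0.01,-0.046,0,0],
    [-0.015,-0.068,0,0],
    [-0.02,-0.088,0,0],
    [-0.023,-0.105,0,0]
  ]
}}

```text
t: 14.25
eef_pos: [0.6096, -0.1606, 0.2148]
ee_rot: [-0.001, 0.001, 1.0, 0.0]
ft_force: [1.0, 0.1, -2.4]
finger_gap: 0.013
finger_force: 58.6
```

Request:
{"method": "apply_moves", "body": {
  "rows": [
    [-0.002,-0.014,0.004,0],
    [-0.003,-0.022,0.012,0],
    [-0.004,-0.025,0.02,0],
    [-0.004,-0.025,0.025,0],
    [-0.004,-0.025,0.025,0]
  ]
}}

```text
t: 14.67
eef_pos: [0.6129, -0.1833, 0.1891]
ee_rot: [-0.001, 0.0, 1.0, 0.001]
ft_force: [-0.1, 0.4, -2.3]
finger_gap: 0.0133
finger_force: 58.6
```

```bash
python3 - <<'E'
from grip import *
s,im=report("r11");e=s['eef_pos'];print(s['q'].round(2))
for th in (5,10,15):
    a=np.radians(th);c,n=np.cos(a),np.sin(a); B=e+[.081*c-.057*n,0,.019-.081*n-.057*c]; print(th,B.round(4),proj("scene",B).round(1))
bright("r11",140,300,100,300)
cv2.imwrite("pics/w11.png",vision.camera("wrist")[:,:,::-1])
cv2.imwrite("pics/t11.png",vision.camera("top")[:,:,::-1])
E
```

```text
r11 14.67 [ 0.6129 -0.1833  0.1891] gap 0.0133 F 58.6 [-0.1  0.4 -2.3] [-0.016  0.133  0.02 ]
[-0.29  0.52  0.31  1.36  0.   -0.29]
5 [ 0.6887 -0.1833  0.1443] [247.  139.8]
10 [ 0.6828 -0.1833  0.1379] [249.1 142.7]
15 [ 0.6764 -0.1833  0.1321] [251.4 145.6]
[([212.8, 103.6], 409), ([247.7, 138.9], 90), ([270.8, 158.9], 55), ([253.9, 171.9], 222), ([265.0, 160.8], 43), ([291.9, 258.5], 63), ([168.6, 263.7], 178), ([247.3, 273.3], 195), ([229.2, 297.5], 43)]
```

Request:
{"method": "apply_moves", "body": {
  "rows": [
    [0,0,0,0],
    [0,0,0,0],
    [0,0,0,0]
  ],
  "jaw": 215
}}

```text
t: 15.07
eef_pos: [0.6139, -0.1839, 0.1915]
ee_rot: [0.0, 0.0, 1.0, -0.0]
ft_force: [0.4, 0.4, -2.2]
finger_gap: 0.0134
finger_force: 35.5
```

Request:
{"method": "apply_moves", "body": {
  "rows": [
    [0,0,0,0],
    [0,0,0,0],
    [0,0,0,0]
  ],
  "jaw": 214.4
}}

```text
t: 15.32
eef_pos: [0.6138, -0.1842, 0.1911]
ee_rot: [0.0, 0.0, 1.0, 0.0]
ft_force: [-0.8, 0.2, -1.8]
finger_gap: 0.0135
finger_force: 23.7
```

```bash
python3 - <<'E'
from grip import *
report("r12");diff("r11","r12");bright("r12",230,290,120,180)
E
```

```text
r12 15.32 [ 0.6138 -0.1842  0.1911] gap 0.0135 F 23.7 [-0.8  0.2 -1.8] [-0.071  0.187  0.047]
diff 920 [(248, 270, 412), (3, 52, 156)]
[([247.6, 137.7], 90), ([270.3, 158.7], 57), ([253.7, 171.5], 221), ([264.8, 160.8], 42)]
```

Request:
{"method": "apply_moves", "body": {
  "rows": [
    [0,0,0,0],
    [0,0,0,0],
    [0,0,0,0]
  ],
  "jaw": 214
}}

```text
t: 15.62
eef_pos: [0.6138, -0.1842, 0.1911]
ee_rot: [0.0, 0.0, 1.0, 0.0]
ft_force: [0.3, 0.4, -1.6]
finger_gap: 0.0137
finger_force: 15.7
```

```bash
python3 - <<'E'
from grip import *
report("r13");diff("r12","r13");bright("r13",230,290,120,180)
E
```

```text
r13 15.62 [ 0.6138 -0.1842  0.1911] gap 0.0137 F 15.7 [ 0.3  0.4 -1.6] [-0.049  0.135  0.007]
diff 41 [(240, 277, 446), (6, 141, 350)]
[([247.7, 137.8], 90), ([253.7, 171.5], 223), ([271.4, 159.1], 53), ([265.0, 160.8], 43)]
```

Request:
{"method": "apply_moves", "body": {
  "rows": [
    [0,0,0,0],
    [0,0,0,0],
    [0,0,0,0]
  ],
  "jaw": 213.8
}}

```text
t: 15.92
eef_pos: [0.6138, -0.1842, 0.1911]
ee_rot: [0.0, 0.0, 1.0, -0.0]
ft_force: [-0.9, -0.2, -2.2]
finger_gap: 0.0139
finger_force: 11.8
```

```bash
python3 - <<'E'
from grip import *
report("r14");diff("r13","r14");bright("r14",230,290,120,180)
E
```

```text
r14 15.92 [ 0.6138 -0.1842  0.1911] gap 0.0139 F 11.8 [-0.9 -0.2 -2.2] [0.038 0.139 0.03 ]
diff 12 [(250, 277, 462), (35, 132, 379)]
[([247.6, 137.8], 91), ([253.7, 171.4], 223), ([271.4, 159.1], 53), ([265.6, 161.0], 44)]
```

Request:
{"method": "apply_moves", "body": {
  "rows": [
    [0,0,0,0],
    [0,0,0,0],
    [0,0,0,0]
  ],
  "jaw": 213.7
}}

```text
t: 16.22
eef_pos: [0.6137, -0.1841, 0.1911]
ee_rot: [-0.0, 0.0, 1.0, 0.0]
ft_force: [0.3, -0.1, -1.6]
finger_gap: 0.0138
finger_force: 9.8
```

```bash
python3 - <<'E'
from grip import *
report("r15");diff("r14","r15");bright("r15",230,290,120,180)
E
```

```text
r15 16.22 [ 0.6137 -0.1841  0.1911] gap 0.0138 F 9.8 [ 0.3 -0.1 -1.6] [ 0.063  0.102 -0.004]
diff 145 [(241, 255, 266), (133, 146, 156)]
[([248.1, 138.4], 88), ([271.1, 159.0], 54), ([253.9, 171.8], 221), ([265.0, 160.8], 43)]
```

Request:
{"method": "apply_moves", "body": {
  "rows": [
    [0,0,0,0],
    [0,0,0,0],
    [0,0,0,0]
  ],
  "jaw": 213.6
}}

```text
t: 16.52
eef_pos: [0.6138, -0.1841, 0.1911]
ee_rot: [-0.0, 0.0, 1.0, 0.0]
ft_force: [-0.2, -0.6, -1.4]
finger_gap: 0.014
finger_force: 7.9
```

```bash
python3 - <<'E'
from grip import *
report("r16");diff("r15","r16");bright("r16",230,290,120,180)
E
```

```text
r16 16.52 [ 0.6138 -0.1841  0.1911] gap 0.014 F 7.9 [-0.2 -0.6 -1.4] [-0.045  0.124 -0.031]
diff 589 [(244, 257, 274), (132, 148, 174)]
[([255.3, 146.3], 92), ([254.2, 172.1], 248), ([276.6, 161.7], 36)]
```

Request:
{"method": "apply_moves", "body": {
  "rows": [
    [0,0,0,0],
    [0,0,0,0],
    [0,0,0,0]
  ]
}}

```text
t: 16.82
eef_pos: [0.6138, -0.1842, 0.1911]
ee_rot: [0.0, 0.0, 1.0, -0.0]
ft_force: [-1.0, 0.2, -1.1]
finger_gap: 0.0136
finger_force: 8.0
```

```bash
python3 - <<'E'
from grip import *
report("r17");diff("r16","r17");bright("r17",230,290,120,190)
E
```

```text
r17 16.82 [ 0.6138 -0.1842  0.1911] gap 0.0136 F 8.0 [-1.   0.2 -1.1] [0.01  0.083 0.016]
diff 321 [(249, 261, 277), (133, 152, 164)]
[([254.3, 149.1], 93), ([254.0, 172.2], 242), ([277.3, 162.0], 28)]
```

Request:
{"method": "apply_moves", "body": {
  "rows": [
    [0,0,0,0],
    [0,0,0,0],
    [0,0,0,0]
  ],
  "jaw": 213.55
}}

```text
t: 17.12
eef_pos: [0.6138, -0.1842, 0.1911]
ee_rot: [0.0, 0.0, 1.0, -0.0]
ft_force: [0.1, -0.1, -0.7]
finger_gap: 0.0137
finger_force: 7.0
```

```bash
python3 - <<'E'
from grip import *
report("r18");diff("r17","r18");bright("r18",230,290,120,190)
E
```

```text
r18 17.12 [ 0.6138 -0.1842  0.1911] gap 0.0137 F 7.0 [ 0.1 -0.1 -0.7] [ 0.001  0.035 -0.02 ]
diff 221 [(249, 256, 294), (73, 151, 160)]
[([254.1, 171.1], 260), ([277.3, 162.0], 28)]
```

Request:
{"method": "apply_moves", "body": {
  "rows": [
    [0,0,0,0],
    [0,0,0,0],
    [0,0,-0.015,0],
    [0,0,-0.035,0],
    [0,0,-0.05,0]
  ],
  "jaw": 216
}}

```text
t: 17.58
eef_pos: [0.6137, -0.1841, 0.2423]
ee_rot: [0.0, 0.0, 1.0, -0.0]
ft_force: [0.2, 0.6, -1.7]
finger_gap: 0.0139
finger_force: 28.0
```

Request:
{"method": "apply_moves", "body": {
  "rows": [
    [0.008,0.02,0,0],
    [0.02,0.05,0,0],
    [0.033,0.08,0,0],
    [0.046,0.11,0,0],
    [0.06,0.14,0,0]
  ]
}}

```text
t: 18.0
eef_pos: [0.5531, -0.043, 0.2411]
ee_rot: [0.0, 0.001, 1.0, 0.0]
ft_force: [1.1, 0.4, -1.2]
finger_gap: 0.0136
finger_force: 28.0
```

```bash
python3 - <<'E'
from grip import *
s,im=report("r19");bright("r19",225,290,120,200);bright("r19")
import pickle
pickle.dump(vision.camera_params("wrist"),open("pw19.pkl","wb"))
cv2.imwrite("pics/w19.png",vision.camera("wrist")[:,:,::-1])
E
```

```text
r19 18.0 [ 0.5531 -0.043   0.2411] gap 0.0136 F 28.0 [ 1.1  0.4 -1.2] [ 0.071 -0.003 -0.03 ]
[([241.7, 164.4], 81), ([272.6, 168.7], 110)]
[([168.5, 263.7], 173)]
```

Request:
{"method": "apply_moves", "body": {
  "rows": [
    [0.013,0.03,0,0],
    [0.027,0.063,0,0],
    [0.042,0.098,0,0],
    [0.055,0.13,0,0],
    [0.063,0.15,0,0]
  ]
}}

```text
t: 18.52
eef_pos: [0.4898, 0.1081, 0.2414]
ee_rot: [0.0, -0.0, 1.0, 0.0]
ft_force: [0.6, -0.5, -1.2]
finger_gap: 0.0135
finger_force: 28.4
```

Request:
{"method": "apply_moves", "body": {
  "rows": [
    [0,0.009,0.03,0],
    [0,0.009,0.06,0],
    [0,0.009,0.09,0],
    [0,0.009,0.11,0],
    [0,0.009,0.11,0]
  ]
}}

```text
t: 18.93
eef_pos: [0.4889, 0.1143, 0.1275]
ee_rot: [-0.003, 0.0, 1.0, -0.001]
ft_force: [-1.9, 0.0, -1.8]
finger_gap: 0.0139
finger_force: 28.3
```

```bash
python3 - <<'E'
from grip import *
s,im=report("r20")
im=cv2.imread("pics/r20.png")
e=s['eef_pos']+[0,0,.019]
s0=cv2.imread("pics/scene0.png").astype(int)
m=(abs(im-s0).max(2)>30); 
# lowest part of scoop: score lip polygon against changed mask for theta
for th in range(0,61,5):
    q=np.array([proj("scene",x) for x in pts(e,0,np.radians(th))[2:]]).astype(int)
    k=np.zeros(m.shape,np.uint8);cv2.fillPoly(k,[q.reshape(-1,1,2)],1);k=k>0
    print(th,k.sum(),round(m[k].mean(),2),q[1].tolist(),q[2].tolist())
E
```

```text
r20 18.93 [0.4889 0.1143 0.1275] gap 0.0139 F 28.3 [-1.9  0.  -1.8] [-0.024  0.135 -0.031]
0 393 0.0 [203, 255] [218, 240]
5 356 0.0 [207, 259] [221, 245]
10 340 0.0 [210, 264] [225, 249]
15 330 0.0 [214, 268] [228, 253]
20 300 0.08 [218, 272] [232, 257]
25 272 0.42 [222, 276] [236, 261]
30 250 0.8 [227, 280] [241, 264]
35 229 0.8 [232, 283] [245, 267]
40 193 0.61 [236, 286] [250, 270]
45 160 0.55 [241, 289] [255, 273]
50 146 0.58 [246, 291] [259, 275]
55 113 0.59 [251, 293] [264, 277]
60 70 0.86 [256, 295] [269, 279]
```

Request:
{"method": "apply_moves", "body": {
  "rows": [
    [0,0,0.01,0],
    [0,0,0.02,0],
    [0,0,0.024,0],
    [0,0,0.024,0]
  ],
  "jaw": 213.8
}}

```text
t: 19.32
eef_pos: [0.4908, 0.1148, 0.1065]
ee_rot: [-0.0, 0.0, 1.0, -0.0]
ft_force: [-0.8, 0.6, -1.0]
finger_gap: 0.014
finger_force: 12.2
```

Request:
{"method": "apply_moves", "body": {
  "rows": [
    [0.009,0,0.005,0],
    [0.019,0,0.01,0],
    [0.028,0,0.015,0],
    [0.037,0,0.02,0],
    [0.046,0,0.025,0]
  ]
}}

```text
t: 19.73
eef_pos: [0.4453, 0.1151, 0.0827]
ee_rot: [0.001, 0.0, 1.0, 0.0]
ft_force: [0.9, -0.9, 0.0]
finger_gap: 0.014
finger_force: 11.9
```

```bash
cat >> grip.py <<'E'
def theta(k,e):
    im=cv2.imread(f"pics/{k}.png").astype(int); m=(abs(im-cv2.imread("pics/scene0.png")).max(2)>30)
    for th in range(0,46,5):
        q=np.array([proj("scene",x) for x in pts(e+[0,0,.019],0,np.radians(th))[2:]]).astype(int)
        K=np.zeros(m.shape,np.uint8);cv2.fillPoly(K,[q.reshape(-1,1,2)],1);print((th,round(m[K>0].mean(),2)),end=" ")
E
python3 - <<'E'
from grip import *
s,im=report("r21");theta("r21",s['eef_pos'])
E
```

```text
r21 19.73 [0.4453 0.1151 0.0827] gap 0.014 F 11.9 [ 0.9 -0.9  0. ] [-0.029 -0.293 -0.022]
(0, np.float64(0.14)) (5, np.float64(0.23)) (10, np.float64(0.46)) (15, np.float64(0.58)) (20, np.float64(0.62)) (25, np.float64(0.51)) (30, np.float64(0.33)) (35, np.float64(0.18)) (40, np.float64(0.17)) (45, np.float64(0.16))
```

Request:
{"method": "apply_moves", "body": {
  "rows": [
    [0.008,0,0.005,0],
    [0.016,0,0.01,0],
    [0.023,0,0.015,0],
    [0.03,0,0.02,0],
    [0.034,0,0.022,0]
  ]
}}

```text
t: 20.2
eef_pos: [0.4104, 0.115, 0.0598]
ee_rot: [-0.0, 0.0, 1.0, -0.0]
ft_force: [1.0, 0.4, 0.9]
finger_gap: 0.0138
finger_force: 11.7
```

Request:
{"method": "apply_moves", "body": {
  "rows": [
    [0.002,0,0,0],
    [0.002,0,0,0],
    [0.002,0,0,0]
  ]
}}

```text
t: 20.45
eef_pos: [0.4091, 0.115, 0.0603]
ee_rot: [-0.0, 0.0, 1.0, 0.0]
ft_force: [0.5, 0.2, -0.7]
finger_gap: 0.0138
finger_force: 11.4
```

```bash
python3 - <<'E'
from grip import *
s,im=report("r22");theta("r22",s['eef_pos'])
E
```

```text
r22 20.45 [0.4091 0.115  0.0603] gap 0.0138 F 11.4 [ 0.5  0.2 -0.7] [-0.008  0.061  0.002]
(0, np.float64(0.44)) (5, np.float64(0.48)) (10, np.float64(0.46)) (15, np.float64(0.35)) (20, np.float64(0.2)) (25, np.float64(0.13)) (30, np.float64(0.04)) (35, np.float64(0.03)) (40, np.float64(0.08)) (45, np.float64(0.19))
```

Request:
{"method": "apply_moves", "body": {
  "rows": [
    [0.001,0,0.001,0],
    [0.002,0,0.002,0],
    [0.002,0,0.002,0]
  ]
}}

```text
t: 20.75
eef_pos: [0.407, 0.1151, 0.0581]
ee_rot: [0.0, 0.0, 1.0, 0.0]
ft_force: [-0.8, -0.3, 2.3]
finger_gap: 0.0138
finger_force: 11.9
```

Request:
{"method": "apply_moves", "body": {
  "rows": [
    [0,0,0.002,0],
    [0,0,0.002,0],
    [0,0,0.002,0]
  ]
}}

```text
t: 21.0
eef_pos: [0.4068, 0.115, 0.0561]
ee_rot: [-0.0, 0.0, 1.0, 0.0]
ft_force: [-3.1, 0.6, 3.3]
finger_gap: 0.0139
finger_force: 12.1
```

```bash
python3 - <<'E'
from grip import *
s,im=report("r23");theta("r23",s['eef_pos'])
E
```

```text
r23 21.0 [0.4068 0.115  0.0561] gap 0.0139 F 12.1 [-3.1  0.6  3.3] [ 0.078  0.543 -0.018]
(0, np.float64(0.44)) (5, np.float64(0.44)) (10, np.float64(0.35)) (15, np.float64(0.28)) (20, np.float64(0.13)) (25, np.float64(0.06)) (30, np.float64(0.02)) (35, np.float64(0.01)) (40, np.float64(0.08)) (45, np.float64(0.19))
```

Request:
{"method": "apply_moves", "body": {
  "rows": [
    [0,0,-0.002,0],
    [0,0,-0.002,0],
    [0,0,-0.002,0]
  ]
}}

```text
t: 21.3
eef_pos: [0.4071, 0.115, 0.0582]
ee_rot: [0.0, 0.0, 1.0, -0.0]
ft_force: [1.0, -0.3, -1.5]
finger_gap: 0.0137
finger_force: 11.3
```

Request:
{"method": "apply_moves", "body": {
  "rows": [
    [0,0,0,0],
    [0,0,0,0],
    [0,0,0,0],
    [0,0,0,0],
    [0,0,0,0]
  ],
  "jaw": 208
}}

```text
t: 21.72
eef_pos: [0.407, 0.115, 0.0581]
ee_rot: [0.0, 0.0, 1.0, -0.0]
ft_force: [0.2, 0.4, -0.1]
finger_gap: 0.0157
finger_force: 0.0
```

Request:
{"method": "apply_moves", "body": {
  "rows": [
    [0,0,0,0],
    [0,0,0,0],
    [0,0,0,0],
    [0,0,0,0]
  ],
  "jaw": 150
}}

```text
t: 22.05
eef_pos: [0.407, 0.115, 0.0581]
ee_rot: [0.0, 0.0, 1.0, -0.0]
ft_force: [0.0, 0.1, 0.2]
finger_gap: 0.0352
finger_force: 0.0
```

Request:
{"method": "apply_moves", "body": {
  "rows": [
    [0,0,-0.02,0],
    [0,0,-0.05,0],
    [0,0,-0.085,0],
    [0,0,-0.12,0],
    [0,0,-0.15,0]
  ]
}}

```text
t: 22.47
eef_pos: [0.4069, 0.115, 0.2104]
ee_rot: [0.001, 0.0, 1.0, 0.0]
ft_force: [1.0, -0.4, -0.3]
finger_gap: 0.0351
finger_force: 0.0
```

Request:
{"method": "apply_moves", "body": {
  "rows": [
    [-0.02,-0.02,0,0],
    [-0.04,-0.04,0,0],
    [-0.04,-0.04,0,0],
    [-0.04,-0.04,0,0]
  ]
}}

```text
t: 22.8
eef_pos: [0.4474, 0.0742, 0.2079]
ee_rot: [-0.0, 0.001, 1.0, -0.0]
ft_force: [0.1, 0.1, 0.3]
finger_gap: 0.0352
finger_force: 0.0
```

```bash
python3 - <<'E'
from grip import *
import pickle
p=vision.camera_params("wrist");pickle.dump(p,open("pw24.pkl","wb"))
w=vision.camera("wrist")[:,:,::-1];cv2.imwrite("pics/w24.png",w);s,im=report("r24");t=vision.camera("top")[:,:,::-1]
im=cv2.imread("pics/r24.png")
P=np.array([.407,.115,.079])
for th in(0,):
    q=np.array([proj("scene",x) for x in pts(P,0,np.radians(th))]);print(q.round())
a=dark(im,proj("scene",P));print(a)
try: b=dark(w,proj("wrist",P,p));print(b,tri([ray("scene",a[0]),ray("wrist",b[0],p)]))
except Exception as ex: print(ex)
# composite: scene scoop x4, scene jar/tray x4, wrist-19 jar
o=np.zeros((600,800,3),np.uint8)
o[:300,:400]=cv2.resize(im[235:335,220:353],(400,300),interpolation=cv2.INTER_CUBIC)
o[:300,400:]=cv2.resize(im[140:215,205:305],(400,300),interpolation=cv2.INTER_CUBIC)
o[300:,:400]=cv2.resize(w[60:360,80:480],(400,300))
o[300:,400:]=cv2.resize(t[110:200,280:400],(400,300),interpolation=cv2.INTER_CUBIC)
cv2.imwrite("pics/v10.png",o)
E
```

```text
r24 22.85 [0.4468 0.0748 0.2078] gap 0.0354 F 0.0 [0.5 0.9 1.4] [ 0.003  0.062 -0.016]
[[307. 272.]
 [284. 284.]
 [259. 304.]
 [241. 296.]
 [254. 280.]
 [271. 288.]]
(array([290.63709677, 274.81854839]), array([276, 266,  29,  20, 248], dtype=int32))
(array([324.21419976, 165.10950662]), array([313, 141,  24,  52, 831], dtype=int32)) [0.41530958 0.11563811 0.08354283]
```

View pics/v10.png

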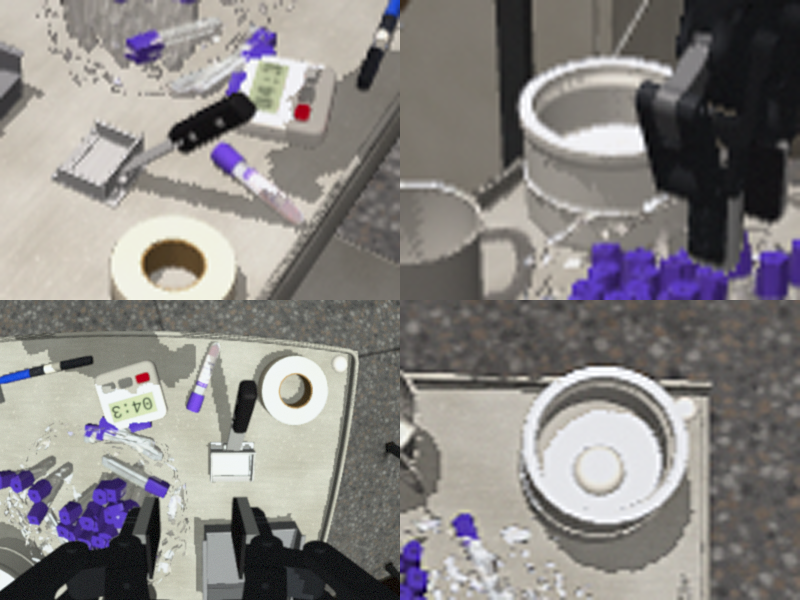

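```bash
python3 - <<'E'
from grip import *
bright("r24"); print(ctrl.close_job())
E
```

```text
[([168.6, 263.8], 182), ([249.1, 279.3], 396), ([229.1, 297.4], 50)]
the job is handed in; nothing more can be done
None
```

The job is handed in with no verdict returned: the last images show one ball in the jar, the other in the tray and the empty scoop upright on the trolley. During an early grip test the empty scoop slipped about 8 cm onto the trolley, landed upright and was picked up again.

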